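# Line up the moulds and hold the tundish over them

### The arm

A 6-joint arm with a two-finger parallel gripper is mounted at the origin on the work surface. World frame = base frame: x ahead of the robot, y to its left, z up, the work surface at z = 0. Lengths are in m, angles in degrees, forces in N, time in s.
With the tool pointing down it reaches from about 0.4 to 0.825 m from the base axis. Payload 7 kg.
Tool frame: the origin (TCP) lies on the front face of the gripper's body, between the roots of the fingers; the fingertips stand 66 mm ahead of it and the grasp point (between the pads) lies 47 mm ahead of it; z points along the fingers, y is the line along which they close (so a half turn about z gives the same grasp; the last joint's range is limited). The gripper opens to 88 mm and grips with 3 to 60 N. Pads are 19 mm wide; open, the fingers measure 130 mm over their backs; the gripper's body (78 mm by 193 mm) begins 47 mm behind the grasp point.
Start: joints at [-55.8, 20.546, 0.682, 0, -70.136, -16.507], TCP at [0.205, -0.643, 0.292] pointing down, gripper open.
Joint ranges: [-176.03, 176.03], [-82.01, 121.73], [-58.28, 71.71], [-173.87, 95.51], [-174.79, -0.11], [-173.66, 173.66]. Speed limits (degrees/s): [136.94, 136.94, 172.46, 180, 180, 180].

### API

Orientations are given as [roll, pitch, yaw] about the fixed x, y, z axes, in that order (R = Rz(yaw) Ry(pitch) Rx(roll)).
In Python, from plant import ctrl gives the robot as it stands.
- The arm moves only by the tool send_rows, never from a script. Its argument "deltas" is a list of rows, each a list of 2 entries, a list of its own where there are three numbers: the shift along the tool's x, y, z each as a share of 800 mm, from -1 to 1, then the turn about the tool's z as a share of 90 degrees, from -1 to 1. A call has exactly 5 rows; each row is the pose to reach, as a shift and turn from the pose commanded when the call began, along the tool's axes at that moment; what a row does not reach only later rows make up. A row lasts 1/12 s, in which the tool goes at most 41.7 mm and 7.16 degrees, less where a joint would pass 70% of its speed; a pose out of reach is approached as far as the arm can. A call with a number of a shift or a turn outside -1 to 1 is refused whole. A call with a gripper value outside its range is refused whole. "gripper" is the opening, from 0 (shut) to 1 (fully open), set as the call begins (left out, the last holds). The fingers move at their own pace and stop on an object; the grip force is fixed at half the most. Time passes only in rows, so rows that repeat a pose let the fingers close, or fill a call up. It gives the time, the measured TCP pose, the force, the opening and the grip force at its end, in the units of the state.
- ctrl.get_obs(): the state, without advancing time (a new reading comes with each control period).
- ctrl.snapshot(name): name is "scene" or "top" or "wrist"; returns a dict with "color" (480x640x3 uint8, red, green, blue), "vertical_fov" (degrees; the focal length in pixels is half the picture's height over the tangent of half this angle, whatever the lens; pixels are square), "cx", "cy" (the principal point, pixels), "rvec" (rotation vector, rad) and "tvec" (3), from world to camera coordinates, as OpenCV has them. Camera axes: x right, y down, z forward; pixel columns grow to the right and rows downward; lengths in m; the calibration is good to about 2 mm. A picture is of the moment at which its call begins. There is no depth.
- ctrl.close_job(): hands the job in; it is judged then, once.
Trained networks look in a picture, given as the dict that the camera call returned (one of the last four; its "shot" number tells which), for a name from the list of things; names that differ only in an ending like _2 or _b are one class to them, and where a whole thing is asked for, a point or a joint stands for the part that bears it (a point fixed in the world has none). Each returns a list of dicts, best first, with "conf" (0 to 1); they miss things now and then, are a little off and sometimes report something else, mostly with a low value. They report only what shows in the picture. A call takes as long as a camera call. They do not tell look-alikes from the thing itself.
- ctrl.boxes_of(picture, thing): "xy" ([column, row] as shares, 0 to 1, of the picture: columns of its width, rows of its height, amid what is visible of it).
- ctrl.cut_out(picture, thing): "pixels" (480x640 bool, what is visible of it) and "xy" ([column, row] as shares, 0 to 1, of the picture: columns of its width, rows of its height, amid what is visible of it).
The state is a dict: "clock": time; "joint_pos": joint angles; "qvel": joint speeds; "tau": joint torques, N m; "tool_pos": TCP position; "orientation": TCP orientation; "force": force on the tool from outside, world axes, zero at the start; "moment": the same for the moment, N m; "opening": finger opening in m; "gripper_force": force on a finger pad.
Only numpy, scipy, OpenCV 4.12 (cv2) and the standard library are available. Lean on these libraries where they do the work, as an engineer would, in place of code of your own. Each camera call takes 0.05 s, during which the arm holds its last target. There are 200 camera calls.

### The job

Get ready for a pour: nudge the three graphite moulds into a straight, evenly spaced row, square against the lip of the steel plate, at the same spacing as the three spouts of the tundish (80 mm between centres). Then pick the tundish off its stand by its carrying bar, take it over the splash guard without touching the guard, and hold it level so that each spout hovers about 1 cm above the pour hole of its own mould, never touching the moulds. Finish while still holding it there, and leave the other things on the bench where they are.

Things in the scene. Friction and masses are not known exactly. Their poses are not given: they have to be found in the camera images.
- plate: fixed steel plate 170 (x) x 300 (y) x 8 thick (mm), with a lip 12 thick along its far (+x) long edge, standing 15 above the plate's top. Origin: centre of the underside, on the bench; z up, y along the lip, x towards it. The lip's inner face lies at x = +73, so a mould squarely against it has its origin at x = +45, z = +8 mm
- mould_left: graphite mould, a dark block 56 x 46 x 45 high (mm; x, y, z), with a round pour hole, 30 wide and deep, in the middle of its top; about 0.2 kg, loose on the plate. Origin: centre of its underside; z up; its x starts within 0.3 rad of the plate's x. The one at the left end (greatest y along the plate)
- mould_mid: graphite mould, a dark block 56 x 46 x 45 high (mm; x, y, z), with a round pour hole, 30 wide and deep, in the middle of its top; about 0.2 kg, loose on the plate. Origin: centre of its underside; z up; its x starts within 0.3 rad of the plate's x. The middle one
- mould_right: graphite mould, a dark block 56 x 46 x 45 high (mm; x, y, z), with a round pour hole, 30 wide and deep, in the middle of its top; about 0.2 kg, loose on the plate. Origin: centre of its underside; z up; its x starts within 0.3 rad of the plate's x. The one at the right end (least y along the plate)
- tundish: steel trough 60 (x) x 210 (y) x 30 high (mm), 3 spouts below, 20 long, 80 apart along y. Origin: centre of the trough's flat underside, 20 above the spout tips; z up. Wooden carrying bar over the middle, along y: 14 wide (x), 100 long, 20 high, centre at z = +80, on posts at y = +-45. About 0.6 kg, balanced at its middle. Usable either way round. Starts on the stand, spouts between its rails
- spout_a (a point): lower tip of the tundish's +y end spout (14 mm diameter): at (0, 80, -20) mm in the tundish's frame
- spout_b (a point): lower tip of the tundish's middle spout (14 mm diameter): at (0, 0, -20) mm in the tundish's frame
- spout_c (a point): lower tip of the tundish's -y end spout (14 mm diameter): at (0, -80, -20) mm in the tundish's frame
- stand: fixed wooden stand with two rails along its y axis, tops 45 mm above the bench; footprint 90 (x) x 240 (y) mm, right of the guard. Origin: centre of the underside; the tundish sits on it with its origin at z = 45 mm above the bench
- guard: fixed upright steel splash guard, a thin sheet 300 mm long (along its x) and 124 mm high in all, 8 mm thick at the top, feet 50 mm wide, between the stand and the plate. Origin: centre of its foot; z up
- brush: bystander, leave it alone: hand brush lying near the robot
- hammer: bystander, leave it alone: hammer lying at the far right
- collar: bystander, leave it alone: steel ring, 60 outside diameter, 20 high, lying between the guard and the plate (mm)
- can: bystander, leave it alone: plain aluminium can, 68 diameter, 110 high, standing beyond the plate (mm)
- crucible: bystander, leave it alone: clay cup, 80 diameter, 85 high, standing at the far left (mm)
- ingot_1: bystander, leave it alone: aluminium bar 100 x 35 x 25, lying left of the plate, nearer the robot (mm)
- ingot_2: bystander, leave it alone: aluminium bar 100 x 35 x 25, lying left of the plate, further from the robot (mm)
Things that resemble listed ones, but are neither listed nor needed, are in the scene too. Leave any pink or purple look-alike of the mould_left alone.

How it is judged (in metres and radians):
On the way, in this order (a step that is already met when the one before it is completed fails the run):
1. the three moulds stand in an even row square against the lip, let go (x of mould_left in the frame of plate between 0.039 and 0.049 m and z of mould_left in the frame of plate between 0.004 and 0.012 m and y of mould_left in the frame of plate between -0.15 and 0.15 m and angle between the x axis of each of mould_left, mould_mid, mould_right and the x axis of plate, either way round below 0.12 rad and angle between each of mould_left, mould_mid, mould_right's own z axis and vertical below 0.08 rad and linear speed of each of mould_left, mould_mid, mould_right below 0.02 m/s and contact force between each of mould_left, mould_mid, mould_right and the fingers below 0.5 N and x of mould_mid in the frame of plate between 0.039 and 0.049 m and z of mould_mid in the frame of plate between 0.004 and 0.012 m and y of mould_mid in the frame of plate between -0.15 and 0.15 m and x of mould_right in the frame of plate between 0.039 and 0.049 m and z of mould_right in the frame of plate between 0.004 and 0.012 m and y of mould_right in the frame of plate between -0.15 and 0.15 m and horizontal distance between mould_left and mould_mid between 0.073 and 0.087 m and horizontal distance between mould_mid and mould_right between 0.073 and 0.087 m), for 0.2 s.
2. the tundish is held above the splash guard (contact force between tundish and the fingers above 1 N and y of tundish in the frame of guard between -0.07 and 0.07 m and x of tundish in the frame of guard between -0.22 and 0.22 m and height (world z) of each of spout_a, spout_b, spout_c above 0.124 m), for 0.04 s.
At the end, for the whole second after the job is handed in: Moulds let go, within 6 mm of the lip, square within 0.12 rad, 73-87 mm between centres; the held tundish level within 0.08 rad, still, each spout within 9 mm sideways of its mould's hole centre and 3-18 mm above its top, touching no mould, plate, guard or stand (all of step 1 and ((horizontal distance between spout_a and mould_left below 0.009 m and z of spout_a in the frame of mould_left between 0.048 and 0.063 m and horizontal distance between spout_b and mould_mid below 0.009 m and z of spout_b in the frame of mould_mid between 0.048 and 0.063 m and horizontal distance between spout_c and mould_right below 0.009 m and z of spout_c in the frame of mould_right between 0.048 and 0.063 m) or (horizontal distance between spout_c and mould_left below 0.009 m and z of spout_c in the frame of mould_left between 0.048 and 0.063 m and horizontal distance between spout_b and mould_mid below 0.009 m and z of spout_b in the frame of mould_mid between 0.048 and 0.063 m and horizontal distance between spout_a and mould_right below 0.009 m and z of spout_a in the frame of mould_right between 0.048 and 0.063 m)) and angle between tundish's own z axis and vertical below 0.08 rad and linear speed of tundish below 0.02 m/s and contact force between tundish and the fingers above 1 N and contact force between tundish and mould_left below 0.3 N and contact force between tundish and mould_mid below 0.3 N and contact force between tundish and mould_right below 0.3 N and contact force between tundish and plate below 0.3 N and contact force between tundish and guard below 0.3 N and contact force between tundish and stand below 0.3 N); the arm keeps its last pose, push and grip.
It fails at once if the tundish touches a mould (contact force between tundish and mould_left above 1 N or contact force between tundish and mould_mid above 1 N or contact force between tundish and mould_right above 1 N).
It fails at once if the tundish touches the splash guard (contact force between tundish and guard above 1 N).
It fails at once if another thing on the bench is disturbed (moved more than 25 mm) (distance of any of brush, hammer, collar, can, crucible, ingot_1, ingot_2 from where it was at the start of the episode above 0.025 m).
It also fails if it takes over 72 s, if anything falls off the work surface, if the arm or the gripper's body presses on something with over 40 N, if the wrist force passes 120 N, or if a joint passes its speed limit or range.

## Working session

There is one attempt and no reset: what is moved stays moved. The work goes in short steps, Python scripts to look and compute and a tool call to move; the robot and the scene stay as the last step left them, time stands still between calls to the robot, and variables do not carry over. Pictures are saved under pics/ and viewed, at most 12 in all, crops included, and the job is handed in when it is done.

Besides the shell and the picture viewer there is one more tool, called by a JSON object that holds its "name" and its "arguments". send_rows: Moves the arm, as the interface text tells. Shift numbers are shares of 800 mm and turn numbers shares of 90 degrees, none past 1 either way. Its arguments: {"type":"object","properties":{"deltas":{"type":"array","items":{"type":"array"}},"gripper":{"type":"number"}},"required":["deltas"]}

```bash
ls; mkdir -p pics; cat > h.py <<'E'
import numpy as np, cv2
from plant import ctrl
def cam(p):
    f=240/np.tan(np.radians(p["vertical_fov"])/2)
    K=np.array([[f,0,p["cx"]],[0,f,p["cy"]],[0,0,1.]])
    R=cv2.Rodrigues(np.array(p["rvec"],float))[0]; return K,R,np.array(p["tvec"],float).ravel()
def lift(p,uv,z):
    K,R,t=cam(p); uv=np.atleast_2d(uv).astype(float)
    d=np.c_[uv,np.ones(len(uv))]@np.linalg.inv(K).T@R; c=-R.T@t
    return c+d*((z-c[2])/d[:,2])[:,None]
def proj(p,X):
    K,R,t=cam(p); x=(np.atleast_2d(X)@R.T+t)@K.T; return x[:,:2]/x[:,2:]
def save(p,name,crop=None,s=1):
    im=p["color"][:,:,::-1]
    if crop: a,b,c,d=crop; im=im[b:d,a:c]
    cv2.imwrite("pics/"+name,cv2.resize(im,None,fx=s,fy=s,interpolation=cv2.INTER_CUBIC))
E
python3 - <<'E'
from h import *
o=ctrl.get_obs(); print(o)
for n in("top","scene"):
    p=ctrl.snapshot(n); save(p,n+"1.png")
    print(n,{k:v for k,v in p.items() if k!="color"})
    for t in("plate","mould_left","tundish","stand","guard","collar"):
        print(t,[(round(d["conf"],2),np.round(np.array(d["xy"])*[640,480])) for d in ctrl.boxes_of(p,t)])
E
```

```text
pics
{'clock': 0.0, 'joint_pos': array([-5.58011938e+01,  2.05916549e+01,  6.34783653e-01, -1.95866223e-02,
       -7.01341591e+01, -1.65087802e+01]), 'qvel': array([ 0.05271903,  0.0839806 , -0.02525448, -0.05183883, -0.01765853,
        0.01363983]), 'tau': array([-2.50326171e-03, -5.82717633e+01,  2.93052560e+01,  6.99668258e+00,
        6.67315442e-03, -2.11327315e-04]), 'tool_pos': array([ 0.20500684, -0.64273416,  0.29122945]), 'orientation': array([ 1.79907490e+02, -8.21619336e-03, -1.62316638e+02]), 'force': array([-0.01596261,  0.31360022, -0.00717744]), 'moment': array([ 0.0020392 ,  0.03005333, -0.03309307]), 'gripper_force': 0.0, 'opening': 0.08786270983357816}
top {'vertical_fov': 51.2359882231041, 'cx': 319.66011794753217, 'cy': 241.25963237289457, 'rvec': array([ 2.11909635, -2.16925798,  0.17358756]), 'tvec': array([0.08018013, 0.56388349, 1.08714455]), 'shot': 1}
plate [(0.85, array([265., 264.])), (0.59, array([469., 283.]))]
mould_left [(0.93, array([220., 190.])), (0.92, array([207., 350.])), (0.7, array([411., 266.])), (0.6, array([469., 281.])), (0.55, array([215., 270.])), (0.19, array([310., 153.]))]
tundish [(0.6, array([494., 272.])), (0.57, array([465., 174.]))]
stand [(0.68, array([471., 282.]))]
guard [(0.62, array([408., 264.]))]
collar [(0.54, array([371., 237.]))]
scene {'vertical_fov': 49.261155253814884, 'cx': 315.7844373852777, 'cy': 242.63227014977937, 'rvec': array([ 1.95707453,  1.41142609, -0.58846528]), 'tvec': array([-0.25257693, -0.27342017,  1.53530064]), 'shot': 2}
plate [(0.61, array([357., 256.])), (0.34, array([128., 281.]))]
mould_left [(0.9, array([403., 234.])), (0.77, array([428., 286.])), (0.67, array([378., 187.]))]
tundish [(0.67, array([129., 278.]))]
stand [(0.57, array([145., 324.]))]
guard [(0.94, array([222., 277.])), (0.65, array([356., 331.]))]
collar [(0.62, array([263., 293.])), (0.26, array([442., 192.]))]
```

View pics/top1.png

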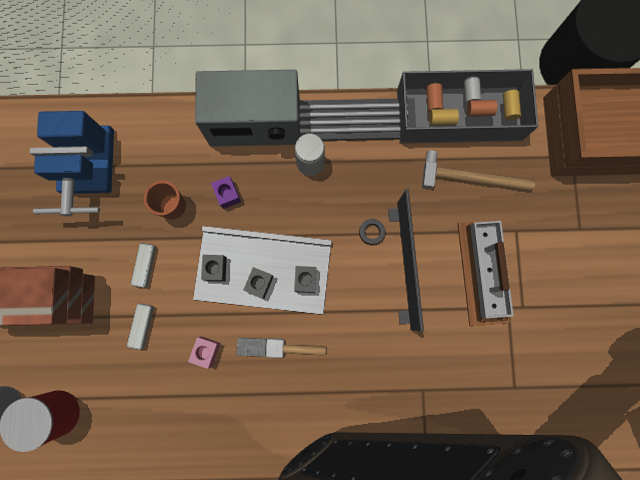

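View pics/scene1.png

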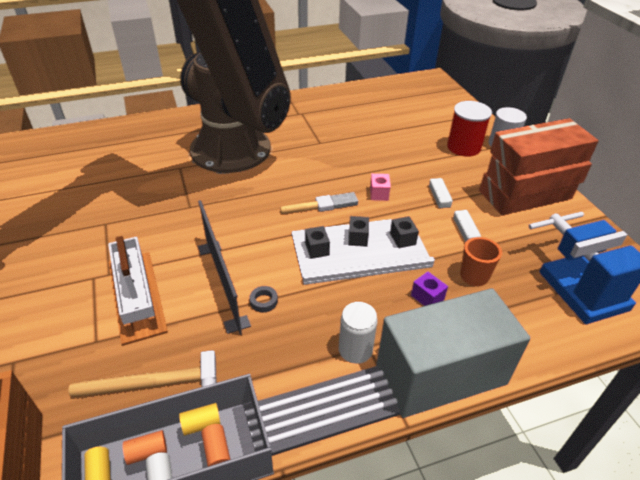

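The top view shows three dark moulds on the plate at (214,267), (259,283) and (307,279), which fit the description. The pink (205,352) and purple (226,192) blocks are look-alikes lying off the plate. The tundish on its stand is at (490,270) and the guard is at (408,264).

```bash
python3 - <<'E'
from h import *
p=ctrl.snapshot("top"); save(p,"crop1.png",(185,215,345,325),5)
L=lambda uv,z:print(uv,z,np.round(lift(p,uv,z),4).tolist())
L([[214,262],[258,278],[306,274]],.053)
L([[204,234],[330,244],[323,313],[194,299]],.008)
L([[408,192],[420,330]],.124); L([[497,242],[506,290]],.135); L([[310,140],[372,232],[283,348]],.02)
w=ctrl.snapshot("wrist"); print({k:v for k,v in w.items() if k!="color"}); K,R,t=cam(w); print(-R.T@t,R)
o=ctrl.get_obs(); print(o["tool_pos"],o["orientation"])
E
```

```text
[[214, 262], [258, 278], [306, 274]] 0.053 [[0.5229, 0.3029, 0.053], [0.485, 0.2054, 0.053], [0.4914, 0.0991, 0.053]]
[[204, 234], [330, 244], [323, 313], [194, 299]] 0.008 [[0.5945, 0.336, 0.008], [0.5641, 0.0427, 0.008], [0.4055, 0.063, 0.008], [0.4442, 0.3571, 0.008]]
[[408, 192], [420, 330]] 0.124 [[0.6549, -0.123, 0.124], [0.365, -0.1328, 0.124]]
[[497, 242], [506, 290]] 0.135 [[0.5413, -0.3004, 0.135], [0.4417, -0.3111, 0.135]]
[[310, 140], [372, 232], [283, 348]] 0.02 [[0.8137, 0.0839, 0.02], [0.5881, -0.0549, 0.02], [0.3302, 0.1543, 0.02]]
{'vertical_fov': 64.59941859113175, 'cx': 318.59520648286576, 'cy': 234.02561670019267, 'rvec': array([-1.74269636, -2.3887312 , -0.33617924]), 'tvec': array([ 0.67551217, -0.03275693,  0.39046262]), 'shot': 4}
[ 0.13310507 -0.66629636  0.38494541] [[-0.30514495  0.95230541 -0.00098248]
 [ 0.91504327  0.29349059  0.27669312]
 [ 0.2637847   0.0835325  -0.96095783]]
[ 0.20512269 -0.6430555   0.29216186] [ 1.79999896e+02  3.79671864e-04 -1.62306961e+02]
```

View pics/crop1.png

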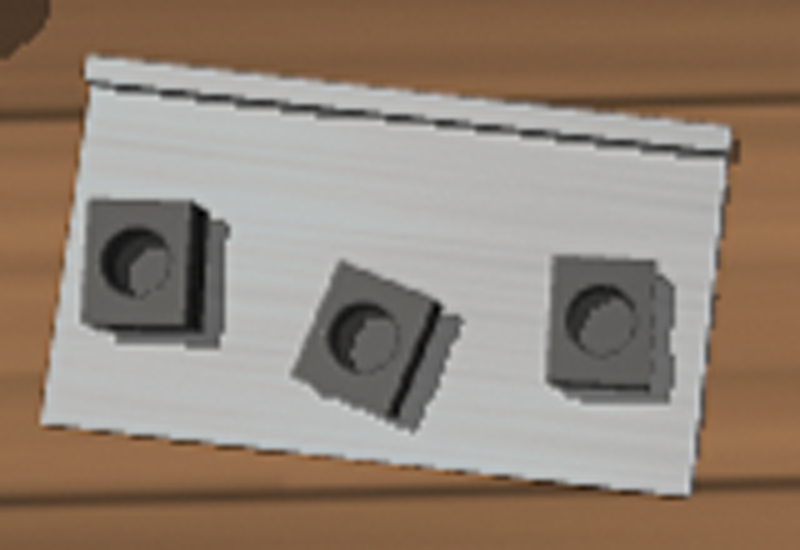

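{"name": "send_rows", "arguments": {"deltas": [[[-0.0416, 0.0276, 0], 0], [[-0.0832, 0.0552, 0], 0], [[-0.1248, 0.0828, 0], 0], [[-0.1664, 0.1104, 0], 0], [[-0.208, 0.138, 0], 0]]}}

```text
clock: 1.22
tool_pos: [0.3308, -0.4859, 0.2923]
orientation: [-180.0, 0.0, -162.3]
force: [1.4, -0.0, -0.1]
opening: 0.0879
gripper_force: 0.0
```

{"name": "send_rows", "arguments": {"deltas": [[[-0.0416, 0.0276, 0], 0], [[-0.0832, 0.0552, 0], 0], [[-0.1248, 0.0828, 0], 0], [[-0.1664, 0.1104, 0], 0], [[-0.208, 0.138, 0], 0]]}}

```text
clock: 1.63
tool_pos: [0.456, -0.3298, 0.2926]
orientation: [-180.0, 0.0, -162.3]
force: [1.4, -0.3, -0.4]
opening: 0.088
gripper_force: 0.0
```

{"name": "send_rows", "arguments": {"deltas": [[[-0.014, 0.042, 0], 0], [[-0.028, 0.084, 0], 0], [[-0.042, 0.126, 0], 0], [[-0.056, 0.168, 0], 0], [[-0.07, 0.21, 0], 0]]}}

```text
clock: 2.05
tool_pos: [0.4571, -0.1529, 0.2924]
orientation: [-180.0, 0.0, -162.3]
force: [1.7, 1.1, 0.6]
opening: 0.088
gripper_force: 0.0
```

{"name": "send_rows", "arguments": {"deltas": [[[-0.014, 0.042, 0], 0], [[-0.028, 0.084, 0], 0], [[-0.042, 0.126, 0], 0], [[-0.056, 0.168, 0], 0], [[-0.07, 0.21, 0], 0]]}}

```text
clock: 2.47
tool_pos: [0.4593, 0.0243, 0.2926]
orientation: [180.0, 0.1, -162.3]
force: [0.9, -0.2, -0.5]
opening: 0.0879
gripper_force: 0.0
```

{"name": "send_rows", "arguments": {"deltas": [[[-0.014, 0.042, 0], 0.06], [[-0.028, 0.084, 0], 0.12], [[-0.042, 0.126, 0], 0.18], [[-0.056, 0.168, 0], 0.24], [[-0.07, 0.21, 0], 0.271]]}}

```text
clock: 2.88
tool_pos: [0.4616, 0.2015, 0.2926]
orientation: [180.0, 0.0, 173.0]
force: [0.6, -0.5, 1.3]
opening: 0.0877
gripper_force: 0.0
```

{"name": "send_rows", "arguments": {"deltas": [[[0, 0, 0], 0], [[0, 0, 0], 0], [[0, 0, 0], 0], [[0, 0, 0], 0], [[0, 0, 0], 0]]}}

```text
clock: 3.3
tool_pos: [0.462, 0.1987, 0.2923]
orientation: [180.0, 0.0, 173.2]
force: [-0.2, 0.4, -0.8]
opening: 0.0879
gripper_force: 0.0
```

```bash
python3 - <<'E'
from h import *
o=ctrl.get_obs(); print(o["clock"],o["tool_pos"],o["orientation"],o["joint_pos"])
p=ctrl.snapshot("wrist"); save(p,"w1.png"); print([(round(d["conf"],2),np.round(np.array(d["xy"])*[640,480])) for d in ctrl.boxes_of(p,"mould_mid")])
t=ctrl.snapshot("top")
f=lambda c:np.array(c)/5.+[184.6,214.6]
np.set_printoptions(precision=4,suppress=True)
print(lift(t,f([[88,57],[735,128]]),.023),lift(t,f([[42,425],[690,495]]),.008))
print(lift(t,f([[136,262],[365,338],[602,320]]),.053))
E
```

```text
3.3 [0.4619616  0.19869941 0.29232195] [1.79989743e+02 6.89913986e-03 1.73249296e+02] [ 4.56935748e+01  4.17190126e+00 -2.05712540e+01 -8.61912566e-04
 -6.52445080e+01 -1.42443918e+02]
[(0.93, array([332., 221.]))]
[[0.6107 0.337  0.023 ]
 [0.5706 0.0393 0.023 ]] [[0.4428 0.3593 0.008 ]
 [0.4041 0.0639 0.008 ]]
[[0.5118 0.3077 0.053 ]
 [0.4757 0.2063 0.053 ]
 [0.4812 0.1015 0.053 ]]
```

View pics/w1.png

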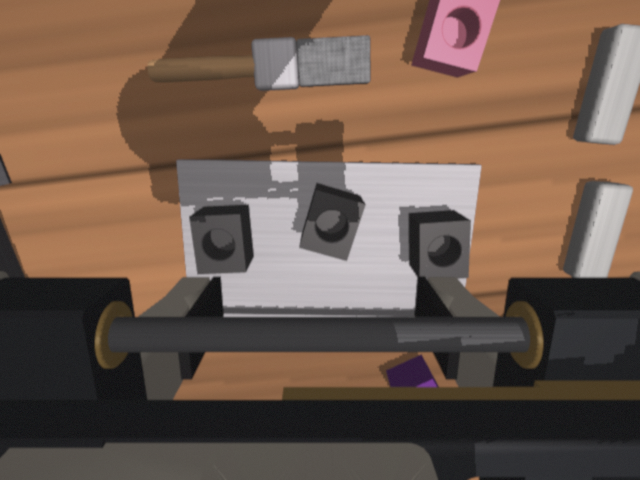

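The wrist view shows the three moulds with holes at about (219,242), (332,224) and (445,250). The plate's near edge runs from (178,160) to (480,165), and the lip line is near row 309. I'll compare this with the top-camera estimate.

```bash
python3 - <<'E'
from h import *
np.set_printoptions(precision=4,suppress=True)
p=ctrl.snapshot("wrist")
print(lift(p,[[219,242],[332,224],[445,250]],.053)); print(lift(p,[[178,160],[480,165]],.008)); print(lift(p,[[222,307],[415,312]],.008),lift(p,[[222,307],[415,312]],.023))
g=cv2.cvtColor(p["color"],cv2.COLOR_RGB2GRAY); print(g[285:325,250],g[285:325,390])
for n in("mould_mid","mould_left","mould_right","plate"):
  for d in ctrl.cut_out(p,n):
    m=d["pixels"].astype(np.uint8); c=max(cv2.findContours(m,0,1)[0],key=cv2.contourArea); print(n,d["conf"],cv2.minAreaRect(c))
# plate corner model, top: fit rigid yaw to top corners
c=np.array([[.6107,.337],[.5706,.0393],[.4041,.0639],[.4428,.3593]]);m=np.array([[.085,.15],[.085,-.15],[-.085,-.15],[-.085,.15]])
M=m.T@(c-c.mean(0)); U,S,V=np.linalg.svd(M); R=V.T@U.T; print("plate",c.mean(0),np.degrees(np.arctan2(R[1,0],R[0,0])),(c-c.mean(0))@R-m)
# mould yaw from top crop corners
t=ctrl.snapshot("top")
for q in([[90,198],[192,200],[190,330],[83,326]],[[342,261],[441,302],[392,418],[292,377]],[[553,255],[656,260],[650,388],[547,382]]):
    w=lift(t,np.array(q)/5+[184.6,214.6],.053)[:,:2]; d=w[1]-w[0]; e=w[0]-w[3]; print(w.mean(0),np.degrees(np.arctan2(e[1],e[0])),np.degrees(np.arctan2(d[1],d[0]))+90,np.linalg.norm(d),np.linalg.norm(e))
E
```

```text
[[0.4791 0.1042 0.053 ]
 [0.4742 0.2089 0.053 ]
 [0.5109 0.3097 0.053 ]]
[[0.4042 0.0663 0.008 ]
 [0.4434 0.3599 0.008 ]]
[[0.5654 0.0795 0.008 ]
 [0.596  0.289  0.008 ]] [[0.5583 0.0846 0.023 ]
 [0.5876 0.2858 0.023 ]]
[185 185 184 186 186 188 187 185 185 185 184 185 187 185 184 184 187 187
 188 188 183 157 117  88  77  75  74  81 106 147 166 141  86  47  41  43
  46  48  50  52] [192 189 186 187 190 191 191 190 187 187 188 189 191 189 189 191 192 188
 187 187 187 185 174 148 112  88  78  74  78  81  92  88  67  47  42  44
  46  49  49  52]
mould_mid 0.57 ((331.5736083984375, 222.68150329589844), (54.62799072265625, 68.88142395019531), 16.587337493896484)
mould_left 0.94 ((439.0, 243.5), (69.0, 62.0), 90.0)
mould_left 0.73 ((410.1000671386719, 378.70001220703125), (35.329872131347656, 40.69643783569336), 63.43495178222656)
mould_right 0.62 ((220.9590301513672, 239.54920959472656), (68.80716705322266, 60.65895080566406), 84.80557250976562)
plate 0.61 ((327.99993896484375, 237.99996948242188), (303.99993896484375, 157.99996948242188), -0.0)
plate [0.5071 0.1999] -7.668786376589391 [[-0.0006 -0.0003]
 [-0.0006 -0.0007]
 [ 0.0011  0.0015]
 [ 0.     -0.0006]]
[0.5112 0.3065] -2.408701102124274 -2.4574061660353976 0.045434108730097476 0.05704314627084489
[0.4752 0.2056] -23.57955479628321 -23.758047404690572 0.04780783677408038 0.05547673182987969
[0.4808 0.1017] -3.6261014343345503 -4.12278628311789 0.04582935223502601 0.05629515581363124
```

```bash
cat >> h.py <<'E'
PC=np.array([.507,.201]); PY=-7.6
def pl(x,y):
    a=np.radians(PY); return PC+[x*np.cos(a)-y*np.sin(a), x*np.sin(a)+y*np.cos(a)]
def steps(start,*wps):
    "wps: (x,y,z,yaw) world; prints shares per leg"
    c=np.array(start,float)
    for w in wps:
        w=np.array(w,float); d=w-c; a=np.radians(c[3]); t=(d[3]+180)%360-180
        print(np.round(w,4),"->",np.round([(d[0]*np.cos(a)+d[1]*np.sin(a))/.8,(d[0]*np.sin(a)-d[1]*np.cos(a))/.8,-d[2]/.8],4),"turn",round(-t/90,4),"| mm",round(1000*np.linalg.norm(d[:3])),"deg",round(t,1)); c=w
def here():
    o=ctrl.get_obs(); return [*o["tool_pos"],o["orientation"][2]]
E
python3 - <<'E'
from h import *
print(here())
m=[.4752,.2065]; g=172.4
steps(here(),[*m,.14,156.3],[*m,.080,156.3],[*pl(.015,0),.0805,g],[*pl(.047,0),.0805,g],[*pl(.045,0),.14,g])
print("left"); l=[.511,.308]
steps([*pl(.045,0),.14,g],[*l,.14,177.6],[*l,.08,177.6],[*pl(.015,.08),.0805,g],[*pl(.047,.08),.0805,g],[*pl(.045,.08),.14,g])
print("right"); r=[.480,.103]
steps([*pl(.045,.08),.14,g],[*r,.14,176.2],[*r,.08,176.2],[*pl(.015,-.08),.0805,g],[*pl(.047,-.08),.0805,g],[*pl(.045,-.08),.14,g])
E
```

```text
[np.float64(0.4619763619626267), np.float64(0.1995339162562205), np.float64(0.29219221882970225), np.float64(173.2902675835575)]
[4.752e-01 2.065e-01 1.400e-01 1.563e+02] -> [-0.0154  0.0106  0.1902] turn 0.1888 | mm 153 deg -17.0
[4.752e-01 2.065e-01 8.000e-02 1.563e+02] -> [0.    0.    0.075] turn -0.0 | mm 60 deg 0.0
[5.219e-01 1.990e-01 8.050e-02 1.724e+02] -> [-0.0572  0.0149 -0.0006] turn -0.1789 | mm 47 deg 16.1
[5.536e-01 1.948e-01 8.050e-02 1.724e+02] -> [-0.04 -0.   -0.  ] turn -0.0 | mm 32 deg 0.0
[5.516e-01 1.950e-01 1.400e-01 1.724e+02] -> [ 0.0025 -0.     -0.0744] turn -0.0 | mm 60 deg 0.0
left
[5.110e-01 3.080e-01 1.400e-01 1.776e+02] -> [ 0.069   0.1332 -0.    ] turn -0.0578 | mm 120 deg 5.2
[5.110e-01 3.080e-01 8.000e-02 1.776e+02] -> [0.    0.    0.075] turn -0.0 | mm 60 deg 0.0
[5.324e-01 2.783e-01 8.050e-02 1.724e+02] -> [-0.0283 -0.036  -0.0006] turn 0.0578 | mm 37 deg -5.2
[5.642e-01 2.741e-01 8.050e-02 1.724e+02] -> [-0.04 -0.   -0.  ] turn -0.0 | mm 32 deg 0.0
[5.622e-01 2.743e-01 1.400e-01 1.724e+02] -> [ 0.0025  0.     -0.0744] turn -0.0 | mm 60 deg 0.0
right
[4.800e-01 1.030e-01 1.400e-01 1.762e+02] -> [ 0.0735 -0.2259 -0.    ] turn -0.0422 | mm 190 deg 3.8
[4.800e-01 1.030e-01 8.000e-02 1.762e+02] -> [0.    0.    0.075] turn -0.0 | mm 60 deg 0.0
[5.113e-01 1.197e-01 8.050e-02 1.724e+02] -> [-0.0376  0.0234 -0.0006] turn 0.0422 | mm 35 deg -3.8
[5.430e-01 1.155e-01 8.050e-02 1.724e+02] -> [-0.04 -0.   -0.  ] turn -0.0 | mm 32 deg 0.0
[5.410e-01 1.158e-01 1.400e-01 1.724e+02] -> [ 0.0025 -0.     -0.0744] turn -0.0 | mm 60 deg 0.0
```

{"name": "send_rows", "arguments": {"deltas": [[[-0.003, 0.002, 0.04], 0.05], [[-0.007, 0.005, 0.085], 0.1], [[-0.011, 0.008, 0.13], 0.15], [[-0.015, 0.01, 0.17], 0.189], [[-0.0154, 0.0106, 0.19], 0.189]], "gripper": 1}}

```text
clock: 4.17
tool_pos: [0.4741, 0.2057, 0.1365]
orientation: [-179.8, -0.1, 156.0]
force: [-0.1, -0.3, -0.3]
opening: 0.0878
gripper_force: 0.0
```

{"name": "send_rows", "arguments": {"deltas": [[[0, 0, 0.02], 0], [[0, 0, 0.045], 0], [[0, 0, 0.065], 0], [[0, 0, 0.075], 0], [[0, 0, 0.075], 0]]}}

```text
clock: 4.58
tool_pos: [0.4745, 0.206, 0.0785]
orientation: [-179.8, -0.1, 156.3]
force: [-0.6, -0.2, -0.5]
opening: 0.0877
gripper_force: 0.0
```

{"name": "send_rows", "arguments": {"deltas": [[[0, 0, 0], 0], [[0, 0, 0], 0], [[0, 0, 0], 0], [[0, 0, 0], 0], [[0, 0, 0], 0]], "gripper": 0.3}}

```text
clock: 5.0
tool_pos: [0.4755, 0.2069, 0.0809]
orientation: [179.9, 0.0, 156.3]
force: [1.0, -0.1, 0.9]
opening: 0.06
gripper_force: 0.0
```

{"name": "send_rows", "arguments": {"deltas": [[[0, 0, 0], 0], [[0, 0, 0], 0], [[0, 0, 0], 0], [[0, 0, 0], 0], [[0, 0, 0], 0]]}}

```text
clock: 5.42
tool_pos: [0.4756, 0.2071, 0.0806]
orientation: [179.9, 0.0, 156.3]
force: [-1.6, 1.5, 4.7]
opening: 0.0458
gripper_force: 30.0
```

{"name": "send_rows", "arguments": {"deltas": [[[-0.01, 0.003, 0], -0.03], [[-0.022, 0.006, 0], -0.07], [[-0.034, 0.009, 0], -0.11], [[-0.046, 0.012, 0], -0.15], [[-0.057, 0.015, 0], -0.179]]}}

```text
clock: 5.83
tool_pos: [0.5207, 0.1985, 0.0806]
orientation: [-179.9, -0.1, 172.6]
force: [-8.8, 0.8, 14.9]
opening: 0.0456
gripper_force: 30.0
```

{"name": "send_rows", "arguments": {"deltas": [[[-0.01, 0, 0], 0], [[-0.02, 0, 0], 0], [[-0.03, 0, 0], 0], [[-0.036, 0, 0], 0], [[-0.04, 0, 0], 0]]}}

```text
clock: 6.25
tool_pos: [0.5525, 0.1944, 0.0806]
orientation: [-179.9, -0.1, 172.4]
force: [-10.1, 0.6, 15.4]
opening: 0.0456
gripper_force: 30.0
```

{"name": "send_rows", "arguments": {"deltas": [[[0, 0, 0], 0], [[0, 0, 0], 0], [[0, 0, 0], 0], [[0, 0, 0], 0], [[0, 0, 0], 0]]}}

```text
clock: 6.67
tool_pos: [0.5525, 0.1945, 0.0806]
orientation: [-179.9, -0.1, 172.4]
force: [-6.4, -0.7, 10.7]
opening: 0.0458
gripper_force: 30.0
```

```bash
python3 - <<'E'
from h import *
o=ctrl.get_obs(); print(o["force"],o["opening"]); steps(here(),[*pl(.047,0),.0805,172.4])
t=ctrl.snapshot("scene"); save(t,"s2.png",(260,170,480,320),3.5)
E
```

```text
[-6.42391023 -0.69926845 10.69260211] 0.045793923893652104
[5.536e-01 1.948e-01 8.050e-02 1.724e+02] -> [-0.0013  0.0006  0.0002] turn -0.0001 | mm 1 deg 0.0
```

View pics/s2.png

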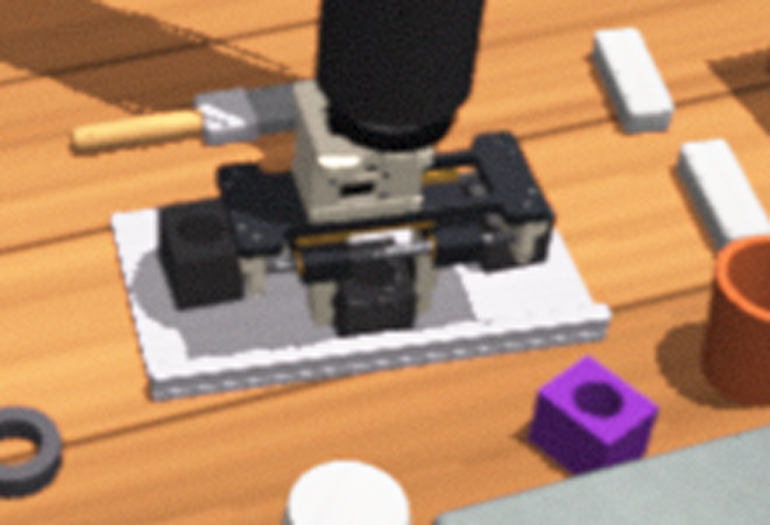

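The crop shows the mid mould gripped near the lip at about (375,300). Contact isn't certain, so I'll push a few mm more and watch the force.

{"name": "send_rows", "arguments": {"deltas": [[[-0.001, 0, 0], 0], [[-0.002, 0, 0], 0], [[-0.003, 0, 0], 0], [[-0.004, 0, 0], 0], [[-0.004, 0, 0], 0]]}}

```text
clock: 7.13
tool_pos: [0.5529, 0.1944, 0.0807]
orientation: [-179.9, -0.3, 172.4]
force: [-21.2, 6.9, 23.1]
opening: 0.0457
gripper_force: 30.0
```

{"name": "send_rows", "arguments": {"deltas": [[[0, 0, 0], 0], [[0, 0, 0], 0], [[0, 0, 0], 0], [[0, 0, 0], 0], [[0, 0, 0], 0]], "gripper": 0.65}}

```text
clock: 7.55
tool_pos: [0.5567, 0.1944, 0.0798]
orientation: [-180.0, -0.0, 172.4]
force: [1.1, -0.3, -0.3]
opening: 0.0569
gripper_force: 0.0
```

{"name": "send_rows", "arguments": {"deltas": [[[0.002, 0, -0.01], 0], [[0.005, 0, -0.03], 0], [[0.005, 0, -0.055], 0], [[0.005, 0, -0.075], 0], [[0.005, 0, -0.075], 0]]}}

```text
clock: 7.97
tool_pos: [0.5543, 0.196, 0.1441]
orientation: [179.8, 0.3, 172.4]
force: [1.1, 0.9, 0.0]
opening: 0.057
gripper_force: 0.0
```

```bash
python3 - <<'E'
from h import *
print(here()); l=[.511,.308]; steps(here(),[*l,.14,177.6],[*l,.08,177.6])
E
```

```text
[np.float64(0.5542784356851083), np.float64(0.19602460646789777), np.float64(0.14411373575240197), np.float64(172.43869405427802)]
[5.110e-01 3.080e-01 1.400e-01 1.776e+02] -> [0.072  0.1316 0.0051] turn -0.0573 | mm 120 deg 5.2
[5.110e-01 3.080e-01 8.000e-02 1.776e+02] -> [0.    0.    0.075] turn -0.0 | mm 60 deg 0.0
```

{"name": "send_rows", "arguments": {"deltas": [[[0.017, 0.033, 0], -0.01], [[0.037, 0.066, 0], -0.03], [[0.055, 0.1, 0], -0.05], [[0.072, 0.1316, 0], -0.057], [[0.072, 0.1316, 0], -0.057]], "gripper": 1}}

```text
clock: 8.38
tool_pos: [0.5086, 0.311, 0.1405]
orientation: [179.9, 0.1, 177.7]
force: [0.3, -0.4, 0.1]
opening: 0.0844
gripper_force: 0.0
```

{"name": "send_rows", "arguments": {"deltas": [[[0, 0, 0.02], 0], [[0, 0, 0.045], 0], [[0, 0, 0.065], 0], [[0, 0, 0.079], 0], [[0, 0, 0.079], 0]]}}

```text
clock: 8.8
tool_pos: [0.509, 0.3064, 0.0751]
orientation: [-179.9, -0.1, 177.5]
force: [-0.4, 0.3, 1.1]
opening: 0.0876
gripper_force: 0.0
```

{"name": "send_rows", "arguments": {"deltas": [[[0, 0, 0], 0], [[0, 0, 0], 0], [[0, 0, 0], 0], [[0, 0, 0], 0], [[0, 0, 0], 0]], "gripper": 0.3}}

```text
clock: 9.22
tool_pos: [0.5097, 0.3073, 0.0777]
orientation: [180.0, 0.0, 177.5]
force: [-0.6, -0.9, -0.4]
opening: 0.0597
gripper_force: 0.0
```

{"name": "send_rows", "arguments": {"deltas": [[[0, 0, 0], 0], [[0, 0, 0], 0], [[0, 0, 0], 0], [[0, 0, 0], 0], [[0, 0, 0], 0]]}}

```text
clock: 9.63
tool_pos: [0.5097, 0.3075, 0.0774]
orientation: [180.0, 0.0, 177.5]
force: [0.3, 2.2, 4.1]
opening: 0.0458
gripper_force: 30.0
```

```bash
python3 - <<'E'
from h import *
print(here());steps(here(),[*pl(.015,.08),.0805,172.4],[*pl(.0495,.08),.0805,172.4])
E
```

```text
[np.float64(0.5097269786730658), np.float64(0.30754733664128253), np.float64(0.07735171879791042), np.float64(177.54727589899025)]
[5.324e-01 2.783e-01 8.050e-02 1.724e+02] -> [-0.0299 -0.0353 -0.0039] turn 0.0572 | mm 37 deg -5.1
[5.666e-01 2.738e-01 8.050e-02 1.724e+02] -> [-0.0431 -0.     -0.    ] turn -0.0 | mm 34 deg 0.0
```

{"name": "send_rows", "arguments": {"deltas": [[[-0.006, -0.007, 0], 0.012], [[-0.012, -0.014, 0], 0.024], [[-0.018, -0.021, 0], 0.036], [[-0.024, -0.028, 0], 0.048], [[-0.03, -0.035, 0], 0.057]]}}

```text
clock: 10.05
tool_pos: [0.5329, 0.2781, 0.0773]
orientation: [179.9, 0.0, 172.3]
force: [-2.3, 4.3, 5.7]
opening: 0.0457
gripper_force: 30.0
```

{"name": "send_rows", "arguments": {"deltas": [[[-0.01, 0, 0], 0], [[-0.02, 0, 0], 0], [[-0.03, 0, 0], 0], [[-0.038, 0, 0], 0], [[-0.043, 0, 0], 0]]}}

```text
clock: 10.47
tool_pos: [0.5625, 0.2727, 0.0768]
orientation: [-179.9, -0.4, 172.2]
force: [-35.6, 14.5, 24.2]
opening: 0.0462
gripper_force: 30.0
```

{"name": "send_rows", "arguments": {"deltas": [[[0, 0, 0], 0], [[0, 0, 0], 0], [[0, 0, 0], 0], [[-0.001, 0, 0], 0], [[-0.001, 0, 0], 0]]}}

```text
clock: 10.88
tool_pos: [0.5626, 0.2728, 0.0768]
orientation: [-179.8, -0.4, 172.3]
force: [-26.6, 8.9, 19.1]
opening: 0.0457
gripper_force: 30.0
```

```bash
python3 - <<'E'
from h import *
h=here();print(h);steps(h,[*pl(.047,.08),.0805,172.4])
E
```

```text
[np.float64(0.5626361945277965), np.float64(0.2728157953092962), np.float64(0.0767561387265712), np.float64(172.28189877919186)]
[5.642e-01 2.741e-01 8.050e-02 1.724e+02] -> [-0.0017  0.0018 -0.0047] turn -0.0013 | mm 4 deg 0.1
```

{"name": "send_rows", "arguments": {"deltas": [[[0, 0, 0], 0], [[0, 0, 0], 0], [[0, 0, 0], 0], [[0, 0, 0], 0], [[0, 0, 0], 0]], "gripper": 0.65}}

```text
clock: 11.3
tool_pos: [0.5674, 0.2729, 0.0766]
orientation: [-180.0, -0.0, 172.4]
force: [-0.2, -0.4, -0.7]
opening: 0.0568
gripper_force: 0.0
```

{"name": "send_rows", "arguments": {"deltas": [[[0.002, 0, -0.01], 0], [[0.005, 0, -0.03], 0], [[0.005, 0, -0.055], 0], [[0.005, 0, -0.079], 0], [[0.005, 0, -0.079], 0]]}}

```text
clock: 11.72
tool_pos: [0.565, 0.2751, 0.1448]
orientation: [179.8, 0.3, 172.4]
force: [0.7, 0.2, -0.5]
opening: 0.057
gripper_force: 0.0
```

```bash
python3 - <<'E'
from h import *
h=here();print(h);r=[.480,.103];steps(h,[*r,.14,176.2],[*r,.0785,176.2])
E
```

```text
[np.float64(0.5649882602594566), np.float64(0.2751009639213719), np.float64(0.14482157816377528), np.float64(172.4443483712395)]
[4.800e-01 1.030e-01 1.400e-01 1.762e+02] -> [ 0.077  -0.2272  0.006 ] turn -0.0417 | mm 192 deg 3.8
[4.800e-01 1.030e-01 7.850e-02 1.762e+02] -> [0.     0.     0.0769] turn -0.0 | mm 62 deg 0.0
```

{"name": "send_rows", "arguments": {"deltas": [[[0.016, -0.048, 0], -0.01], [[0.032, -0.096, 0], -0.02], [[0.048, -0.144, 0], -0.03], [[0.065, -0.192, 0], -0.042], [[0.075, -0.225, 0], -0.042]], "gripper": 1}}

```text
clock: 12.13
tool_pos: [0.4775, 0.1007, 0.1402]
orientation: [-180.0, -0.1, 176.2]
force: [-0.5, -0.9, -0.4]
opening: 0.0844
gripper_force: 0.0
```

{"name": "send_rows", "arguments": {"deltas": [[[0, 0, 0.01], 0], [[0, 0, 0.03], 0], [[0, 0, 0.055], 0], [[0, 0, 0.077], 0], [[0, 0, 0.077], 0]]}}

```text
clock: 12.55
tool_pos: [0.4786, 0.1026, 0.0762]
orientation: [-179.9, -0.2, 176.1]
force: [-1.0, -0.3, -0.8]
opening: 0.0881
gripper_force: 0.0
```

{"name": "send_rows", "arguments": {"deltas": [[[0, 0, 0], 0], [[0, 0, 0], 0], [[0, 0, 0], 0], [[0, 0, 0], 0], [[0, 0, 0], 0]], "gripper": 0.3}}

```text
clock: 12.97
tool_pos: [0.4803, 0.1038, 0.0794]
orientation: [179.9, 0.1, 176.2]
force: [-0.1, 0.0, 0.6]
opening: 0.0599
gripper_force: 0.0
```

{"name": "send_rows", "arguments": {"deltas": [[[0, 0, 0], 0], [[0, 0, 0], 0], [[0, 0, 0], 0], [[0, 0, 0], 0], [[0, 0, 0], 0]]}}

```text
clock: 13.38
tool_pos: [0.48, 0.1036, 0.0789]
orientation: [180.0, 0.0, 176.2]
force: [-2.3, 1.0, 5.7]
opening: 0.0459
gripper_force: 30.0
```

```bash
python3 - <<'E'
from h import *
print(here());steps(here(),[*pl(.015,-.08),.0775,172.4],[*pl(.0495,-.08),.0805,172.4])
E
```

```text
[np.float64(0.4800288968410037), np.float64(0.10359893730065584), np.float64(0.07888122200784983), np.float64(176.1889170757457)]
[5.113e-01 1.197e-01 7.750e-02 1.724e+02] -> [-0.0376  0.0227  0.0017] turn 0.0421 | mm 35 deg -3.8
[5.455e-01 1.152e-01 8.050e-02 1.724e+02] -> [-0.0431 -0.     -0.0038] turn -0.0 | mm 35 deg 0.0
```

{"name": "send_rows", "arguments": {"deltas": [[[-0.008, 0.005, 0], 0.01], [[-0.016, 0.009, 0], 0.02], [[-0.024, 0.014, 0], 0.03], [[-0.031, 0.019, 0], 0.042], [[-0.0376, 0.0227, 0], 0.042]]}}

```text
clock: 13.8
tool_pos: [0.5088, 0.1179, 0.0787]
orientation: [-179.8, -0.3, 172.3]
force: [-15.2, -6.0, 24.3]
opening: 0.0456
gripper_force: 30.0
```

{"name": "send_rows", "arguments": {"deltas": [[[-0.01, 0, 0], 0], [[-0.02, 0, 0], 0], [[-0.03, 0, 0], 0], [[-0.038, 0, 0], 0], [[-0.043, 0, 0], 0]]}}

```text
clock: 14.22
tool_pos: [0.5417, 0.1149, 0.0784]
orientation: [-179.9, -0.4, 172.3]
force: [-33.1, 19.6, 26.7]
opening: 0.046
gripper_force: 30.0
```

{"name": "send_rows", "arguments": {"deltas": [[[0, 0, 0], 0], [[0, 0, 0], 0], [[0, 0, 0], 0], [[-0.001, 0, 0], 0], [[-0.001, 0, 0], 0]]}}

```text
clock: 14.63
tool_pos: [0.5417, 0.115, 0.0783]
orientation: [-179.9, -0.4, 172.3]
force: [-22.5, 9.7, 18.6]
opening: 0.0459
gripper_force: 30.0
```

{"name": "send_rows", "arguments": {"deltas": [[[0, 0, 0], 0], [[0, 0, 0], 0], [[0, 0, 0], 0], [[0, 0, 0], 0], [[0, 0, 0], 0]], "gripper": 0.65}}

```text
clock: 15.05
tool_pos: [0.5462, 0.1148, 0.0784]
orientation: [-180.0, -0.0, 172.4]
force: [0.7, -0.1, -0.3]
opening: 0.0571
gripper_force: 0.0
```

{"name": "send_rows", "arguments": {"deltas": [[[0.002, 0, -0.01], 0], [[0.005, 0, -0.03], 0], [[0.005, 0, -0.07], 0], [[0.005, 0, -0.11], 0], [[0.005, 0, -0.15], 0]]}}

```text
clock: 15.47
tool_pos: [0.5417, 0.1152, 0.2003]
orientation: [-180.0, -0.0, 172.4]
force: [1.1, 0.4, -0.6]
opening: 0.0568
gripper_force: 0.0
```

{"name": "send_rows", "arguments": {"deltas": [[[0.04, 0, -0.03], 0], [[0.08, 0, -0.06], 0], [[0.12, 0, -0.09], 0], [[0.15, 0, -0.105], 0], [[0.15, 0, -0.105], 0]], "gripper": 1}}

```text
clock: 15.88
tool_pos: [0.4208, 0.1314, 0.2865]
orientation: [179.7, 0.2, 172.5]
force: [0.4, -0.7, -0.0]
opening: 0.0841
gripper_force: 0.0
```

```bash
python3 - <<'E'
from h import *
np.set_printoptions(precision=4,suppress=True)
print(here())
p=ctrl.snapshot("wrist"); t=ctrl.snapshot("top")
im=np.vstack([cv2.resize(p["color"][100:340,120:520],(600,360)),cv2.resize(t["color"][215:325,185:345],(600,240))])
cv2.imwrite("pics/c3.png",im[:,:,::-1])
E
```

```text
[np.float64(0.42077605254471606), np.float64(0.13136293351920186), np.float64(0.28647478525077796), np.float64(172.459092452741)]
```

View pics/c3.png

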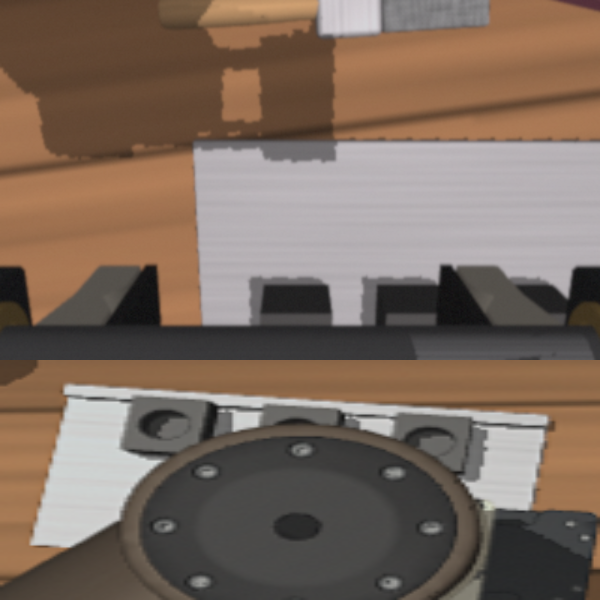

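The moulds now stand in a row against the lip, with the arm partly covering them from above. Next I'll move over the stand.

```bash
python3 - <<'E'
from h import *
h=here(); steps(h,[.50,-.09,.31,172.5],[.55,-.306,.31,186])
E
```

```text
[ 5.000e-01 -9.000e-02  3.100e-01  1.725e+02] -> [-0.132  -0.262  -0.0324] turn -0.0002 | mm 236 deg 0.0
[  0.55   -0.306   0.31  186.   ] -> [-0.0972 -0.2595 -0.    ] turn -0.15 | mm 222 deg 13.5
```

{"name": "send_rows", "arguments": {"deltas": [[[-0.022, -0.044, -0.02], 0], [[-0.044, -0.088, -0.03], 0], [[-0.066, -0.132, -0.03], 0], [[-0.088, -0.176, -0.03], 0], [[-0.11, -0.22, -0.03], 0]]}}

```text
clock: 16.4
tool_pos: [0.4879, -0.057, 0.306]
orientation: [-180.0, -0.0, 172.4]
force: [1.2, 1.5, -1.3]
opening: 0.0877
gripper_force: 0.0
```

{"name": "send_rows", "arguments": {"deltas": [[[-0.022, -0.046, 0], -0.03], [[-0.044, -0.092, 0], -0.06], [[-0.066, -0.138, 0], -0.09], [[-0.088, -0.184, 0], -0.12], [[-0.11, -0.23, 0], -0.15]]}}

```text
clock: 16.82
tool_pos: [0.5504, -0.2518, 0.305]
orientation: [180.0, -0.1, -174.0]
force: [0.7, 0.1, 0.3]
opening: 0.0874
gripper_force: 0.0
```

{"name": "send_rows", "arguments": {"deltas": [[[-0.01, -0.04, 0], 0], [[-0.02, -0.073, 0], 0], [[-0.02, -0.073, 0], 0], [[-0.02, -0.073, 0], 0], [[-0.02, -0.073, 0], 0]]}}

```text
clock: 17.23
tool_pos: [0.5717, -0.3058, 0.3049]
orientation: [179.9, -0.1, -174.2]
force: [-0.6, 1.0, -0.1]
opening: 0.0875
gripper_force: 0.0
```

```bash
python3 - <<'E'
from h import *
np.set_printoptions(precision=4,suppress=True)
print(here(),ctrl.get_obs()["clock"])
p=ctrl.snapshot("wrist"); save(p,"w4.png",(100,0,500,300),2)
t=ctrl.snapshot("top"); np.save("top.npy",t["color"])
for d in ctrl.cut_out(t,"mould_mid"): print(d["conf"],np.array(d["xy"])*[640,480],lift(t,np.array(d["xy"])*[640,480],.053))
save(t,"t4.png",(185,215,345,325),5)
E
```

```text
[np.float64(0.571672114760844), np.float64(-0.30581488894041325), np.float64(0.30487306701857053), np.float64(-174.1793205857875)] 17.2333
0.84 [267.392 248.016] [[0.5515 0.1841 0.053 ]]
```

View pics/w4.png

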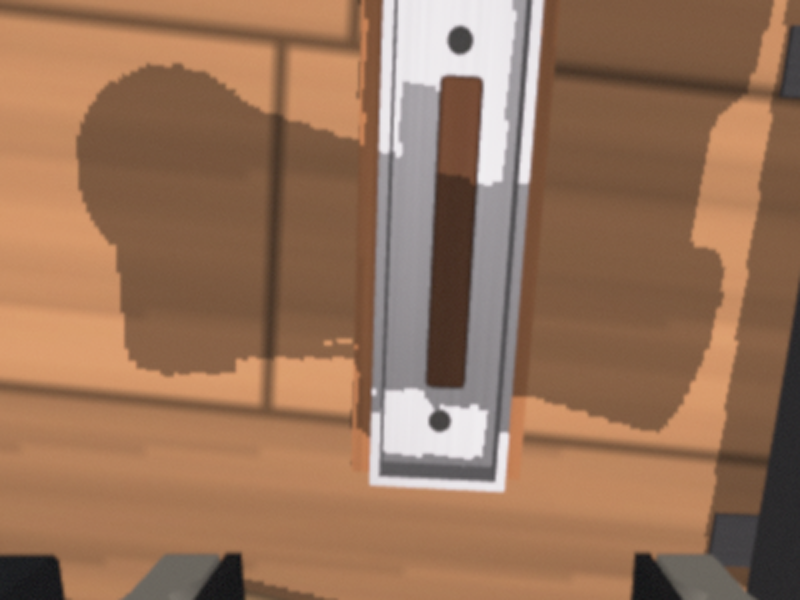

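View pics/t4.png

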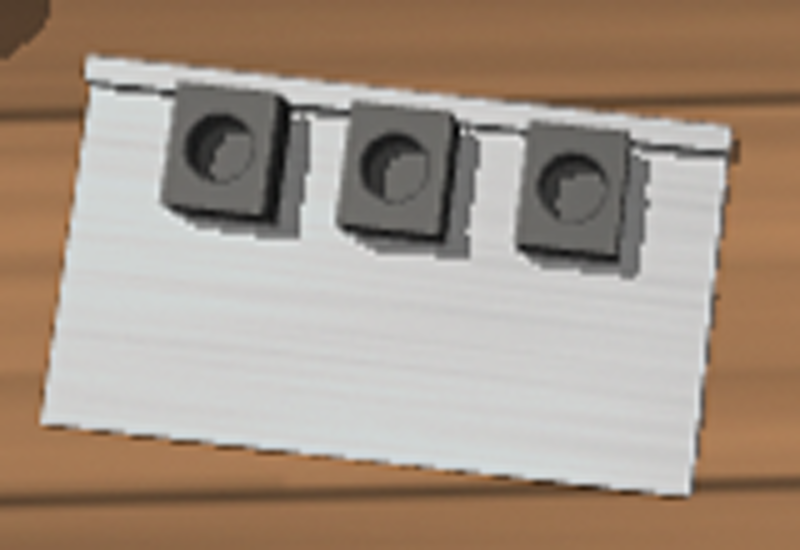

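The wrist crop shows the bar with corners (441,77), (483,77), (465,386), (427,386) and trough drain holes at (460,40) and (439,421). The top crop shows the moulds flush with the lip and evenly spaced, with holes at (220,148), (396,168), (572,188).

```bash
python3 - <<'E'
from h import *
np.set_printoptions(precision=4,suppress=True)
h=here(); p=ctrl.snapshot("wrist"); t=ctrl.snapshot("top")
f=lambda c:(np.array(c)+.5)/2.-.5+[100,0]
b=lift(p,f([[441,77],[483,77],[465,386],[427,386]]),.135)[:,:2]; print(b,b.mean(0)); d=b[2:].mean(0)-b[:2].mean(0); print("len",np.linalg.norm(d),np.degrees(np.arctan2(d[1],d[0])))
s=lift(p,f([[460,40],[439,421]]),.049)[:,:2]; print(s,s.mean(0),np.linalg.norm(s[1]-s[0])); d=s[1]-s[0]; print(np.degrees(np.arctan2(d[1],d[0])))
g=lambda c:np.array(c)/5.+[184.6,214.6]
print(lift(t,g([[220,148],[396,168],[572,188]]),.053))
c=b.mean(0); steps(h,[*c,.24,-174.2],[*c,.172,-174.2])
print(ctrl.get_obs()["joint_pos"])
E
```

```text
[[ 0.4445 -0.3175]
 [ 0.4431 -0.3043]
 [ 0.5414 -0.2987]
 [ 0.5428 -0.312 ]] [ 0.493  -0.3081]
len 0.09844492698288397 3.259328085255644
[[ 0.4129 -0.3127]
 [ 0.5738 -0.3044]] [ 0.4934 -0.3085] 0.16105646693697556
2.9646550727284566
[[0.5621 0.2707 0.053 ]
 [0.5513 0.1922 0.053 ]
 [0.5405 0.1137 0.053 ]]
[   0.493    -0.3081    0.24   -174.2   ] -> [0.0985 0.0058 0.0832] turn 0.0016 | mm 103 deg -0.1
[   0.493    -0.3081    0.172  -174.2   ] -> [-0.     0.     0.085] turn -0.0 | mm 68 deg 0.0
[-10.8013  17.5179  -1.7616  -0.0019 -70.6892 -73.2243]
```

{"name": "send_rows", "arguments": {"deltas": [[[0.03, 0.002, 0.02], 0.03], [[0.06, 0.004, 0.04], 0.03], [[0.09, 0.0058, 0.06], 0.03], [[0.0985, 0.0058, 0.08], 0.03], [[0.0985, 0.0058, 0.083], 0.03]]}}

```text
clock: 17.9
tool_pos: [0.4903, -0.3076, 0.2385]
orientation: [179.9, -0.1, -176.8]
force: [0.3, 0.9, 0.0]
opening: 0.0876
gripper_force: 0.0
```

{"name": "send_rows", "arguments": {"deltas": [[[0, 0, 0.02], 0], [[0, 0, 0.045], 0], [[0, 0, 0.065], 0], [[0, 0, 0.084], 0], [[0, 0, 0.084], 0]]}}

```text
clock: 18.32
tool_pos: [0.4928, -0.3078, 0.1709]
orientation: [179.9, -0.2, -176.8]
force: [-0.4, -1.2, 0.1]
opening: 0.0877
gripper_force: 0.0
```

{"name": "send_rows", "arguments": {"deltas": [[[0, 0, 0], 0], [[0, 0, 0], 0], [[0, 0, 0], 0], [[0, 0, 0], 0], [[0, 0, 0], 0]]}}

```text
clock: 18.73
tool_pos: [0.4935, -0.3088, 0.1739]
orientation: [-180.0, 0.1, -176.8]
force: [-0.1, 0.4, -0.2]
opening: 0.0881
gripper_force: 0.0
```

```bash
python3 - <<'E'
from h import *
steps(here(),[.493,-.3083,.172,-176.9])
E
```

```text
[ 4.930e-01 -3.083e-01  1.720e-01 -1.769e+02] -> [0.0005 0.0006 0.0023] turn 0.0012 | mm 2 deg -0.1
```

Good. Close and lift slowly.

{"name": "send_rows", "arguments": {"deltas": [[[0, 0, 0.002], 0], [[0, 0, 0.002], 0], [[0, 0, 0.002], 0], [[0, 0, 0.002], 0], [[0, 0, 0.002], 0]], "gripper": 0}}

```text
clock: 19.15
tool_pos: [0.493, -0.3087, 0.1714]
orientation: [180.0, -0.0, -176.8]
force: [0.1, -0.1, 0.3]
opening: 0.0597
gripper_force: 0.0
```

{"name": "send_rows", "arguments": {"deltas": [[[0, 0, 0], 0], [[0, 0, 0], 0], [[0, 0, 0], 0], [[0, 0, 0], 0], [[0, 0, 0], 0]]}}

```text
clock: 19.57
tool_pos: [0.4931, -0.3087, 0.1714]
orientation: [-180.0, 0.0, -176.8]
force: [0.8, 0.6, -1.2]
opening: 0.0265
gripper_force: 0.0
```

{"name": "send_rows", "arguments": {"deltas": [[[0, 0, 0], 0], [[0, 0, 0], 0], [[0, 0, 0], 0], [[0, 0, 0], 0], [[0, 0, 0], 0]]}}

```text
clock: 19.98
tool_pos: [0.4931, -0.3087, 0.1714]
orientation: [180.0, 0.0, -176.8]
force: [0.4, -0.7, -0.2]
opening: 0.0136
gripper_force: 30.0
```

```bash
python3 - <<'E'
from h import *
print(here(),ctrl.get_obs()["opening"])
E
```

```text
[np.float64(0.49305552753378085), np.float64(-0.3086682891996376), np.float64(0.17135493952793368), np.float64(-176.8070762970979)] 0.01363603072502291
```

{"name": "send_rows", "arguments": {"deltas": [[[0, 0, -0.01], 0], [[0, 0, -0.025], 0], [[0, 0, -0.045], 0], [[0, 0, -0.065], 0], [[0, 0, -0.09], 0]]}}

```text
clock: 20.4
tool_pos: [0.4919, -0.3081, 0.2428]
orientation: [179.9, -0.2, -176.8]
force: [0.5, -0.1, -6.8]
opening: 0.0139
gripper_force: 30.0
```

{"name": "send_rows", "arguments": {"deltas": [[[0, 0, -0.025], 0], [[0, 0, -0.05], 0], [[0, 0, -0.075], 0], [[0, 0, -0.1], 0], [[0, 0, -0.11], 0]]}}

```text
clock: 20.82
tool_pos: [0.4933, -0.3088, 0.334]
orientation: [-179.9, 0.1, -176.8]
force: [0.9, -0.4, -4.8]
opening: 0.0136
gripper_force: 30.0
```

{"name": "send_rows", "arguments": {"deltas": [[[0, 0.01, 0], 0], [[-0.002, 0.03, 0], 0], [[-0.004, 0.06, 0], 0], [[-0.006, 0.09, 0], 0], [[-0.007, 0.12, 0], 0]]}}

```text
clock: 21.23
tool_pos: [0.4923, -0.211, 0.3294]
orientation: [179.9, -0.2, -176.9]
force: [0.7, -0.3, -6.0]
opening: 0.014
gripper_force: 30.0
```

```bash
python3 - <<'E'
from h import *
print(ctrl.get_obs()["clock"]); steps(here(),[.50,-.03,.33,-176.8],[.545,.194,.33,-97.6])
p=ctrl.snapshot("scene"); save(p,"s5.png",(60,80,460,380),2)
E
```

```text
21.2333
[ 5.000e-01 -3.000e-02  3.300e-01 -1.768e+02] -> [-0.0221  0.2254 -0.0008] turn -0.0006 | mm 181 deg 0.1
[  0.545   0.194   0.33  -97.6  ] -> [-0.0718  0.2764 -0.    ] turn -0.88 | mm 228 deg 79.2
```

View pics/s5.png

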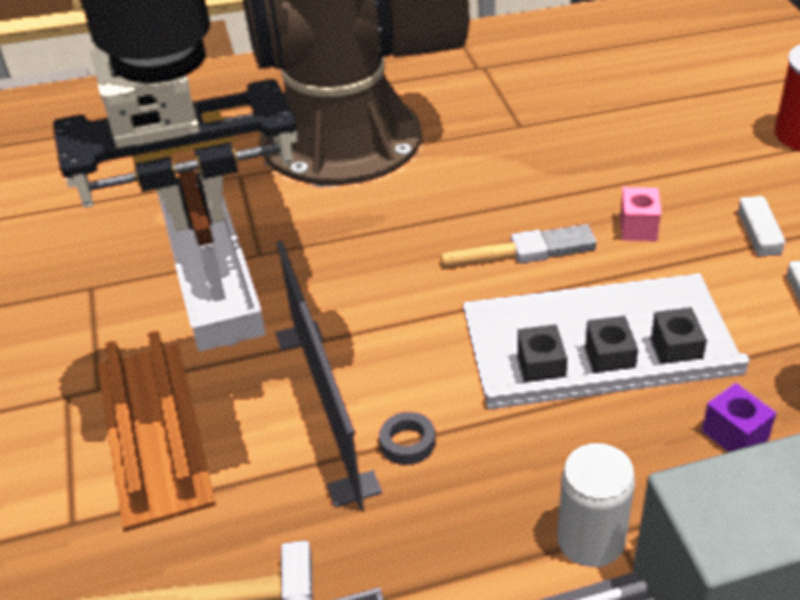

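The tundish is lifted clear and level at (215,280), and the moulds are in their row at (542,350), (610,343), (678,335). Next it crosses the guard and turns.

{"name": "send_rows", "arguments": {"deltas": [[[-0.004, 0.035, 0], 0], [[-0.008, 0.07, 0], 0], [[-0.012, 0.105, 0], 0], [[-0.016, 0.14, 0], 0], [[-0.02, 0.175, 0], 0]]}}

```text
clock: 21.7
tool_pos: [0.5002, -0.0702, 0.3298]
orientation: [180.0, -0.1, -176.8]
force: [-0.1, 0.7, -5.6]
opening: 0.014
gripper_force: 30.0
```

{"name": "send_rows", "arguments": {"deltas": [[[-0.002, 0.03, 0], 0], [[-0.002, 0.05, 0], -0.03], [[-0.002, 0.07, 0], -0.08], [[-0.004, 0.09, 0], -0.14], [[-0.008, 0.11, 0], -0.2]]}}

```text
clock: 22.12
tool_pos: [0.5015, 0.0174, 0.3298]
orientation: [179.9, -0.1, -158.5]
force: [-0.0, 0.2, -5.1]
opening: 0.0137
gripper_force: 30.0
```

{"name": "send_rows", "arguments": {"deltas": [[[0, 0.02, 0], -0.06], [[0, 0.04, 0], -0.12], [[0, 0.06, 0], -0.18], [[0, 0.08, 0], -0.24], [[0, 0.1, 0], -0.3]]}}

```text
clock: 22.53
tool_pos: [0.4725, 0.0916, 0.3297]
orientation: [179.9, -0.1, -131.5]
force: [0.4, 0.3, -5.2]
opening: 0.0134
gripper_force: 30.0
```

```bash
python3 - <<'E'
from h import *
print(ctrl.get_obs()["clock"]); steps(here(),[.5518,.194,.33,-97.6])
E
```

```text
22.5333
[  0.5518   0.194    0.33   -97.6   ] -> [-0.1615  0.0107 -0.0004] turn -0.3771 | mm 130 deg 33.9
```

{"name": "send_rows", "arguments": {"deltas": [[[-0.03, 0.002, 0], -0.07], [[-0.06, 0.004, 0], -0.14], [[-0.09, 0.006, 0], -0.21], [[-0.12, 0.008, 0], -0.28], [[-0.145, 0.01, 0], -0.34]]}}

```text
clock: 22.95
tool_pos: [0.5451, 0.1841, 0.3294]
orientation: [179.9, -0.1, -100.9]
force: [1.1, 0.1, -5.9]
opening: 0.0137
gripper_force: 30.0
```

{"name": "send_rows", "arguments": {"deltas": [[[0, 0, 0], 0], [[0, 0, 0], 0], [[0, 0, 0], 0], [[0, 0, 0], 0], [[0, 0, 0], 0]]}}

```text
clock: 23.37
tool_pos: [0.5447, 0.1822, 0.3313]
orientation: [180.0, -0.0, -101.3]
force: [0.4, -0.5, -5.4]
opening: 0.014
gripper_force: 30.0
```

```bash
python3 - <<'E'
from h import *
print(here());t=[.5518,.194]; steps(here(),[*t,.25,-97.6],[*t,.21,-97.6])
E
```

```text
[np.float64(0.5447284891551661), np.float64(0.18219121632501997), np.float64(0.3312953182142572), np.float64(-101.25601492153763)]
[  0.5518   0.194    0.25   -97.6   ] -> [-0.0162 -0.0058  0.1016] turn -0.0406 | mm 82 deg 3.7
[  0.5518   0.194    0.21   -97.6   ] -> [-0.    0.    0.05] turn -0.0 | mm 40 deg 0.0
```

{"name": "send_rows", "arguments": {"deltas": [[[-0.008, -0.003, 0.015], -0.02], [[-0.0162, -0.0058, 0.035], -0.041], [[-0.0162, -0.0058, 0.055], -0.041], [[-0.0162, -0.0058, 0.075], -0.041], [[-0.0162, -0.0058, 0.085], -0.041]]}}

```text
clock: 23.78
tool_pos: [0.5514, 0.1938, 0.2615]
orientation: [179.9, -0.1, -97.6]
force: [-1.5, -0.2, -5.2]
opening: 0.0136
gripper_force: 30.0
```

{"name": "send_rows", "arguments": {"deltas": [[[0, 0, 0], 0], [[0, 0, 0], 0], [[0, 0, 0], 0], [[0, 0, 0], 0], [[0, 0, 0], 0]]}}

```text
clock: 24.2
tool_pos: [0.5527, 0.1948, 0.2644]
orientation: [-179.9, 0.1, -97.5]
force: [-0.2, 0.1, -5.2]
opening: 0.0135
gripper_force: 30.0
```

```bash
python3 - <<'E'
from h import *
np.set_printoptions(precision=4,suppress=True)
print(here(), ctrl.get_obs()["orientation"]);t=[.5518,.194]; steps(here(),[*t,.21,-97.6])
s=ctrl.snapshot("scene"); w=ctrl.snapshot("wrist")
im=np.vstack([cv2.resize(s["color"][150:300,260:460],(800,600))[100:480],cv2.resize(w["color"],(800,600))[0:215]]); cv2.imwrite("pics/f6.png",im[:,:,::-1])
E
```

```text
[np.float64(0.5527359375626207), np.float64(0.19476538452803968), np.float64(0.2644396546832856), np.float64(-97.50995875823939)] [-179.9225    0.0666  -97.51  ]
[  0.5518   0.194    0.21   -97.6   ] -> [0.0011 0.001  0.068 ] turn 0.001 | mm 54 deg -0.1
```

View pics/f6.png

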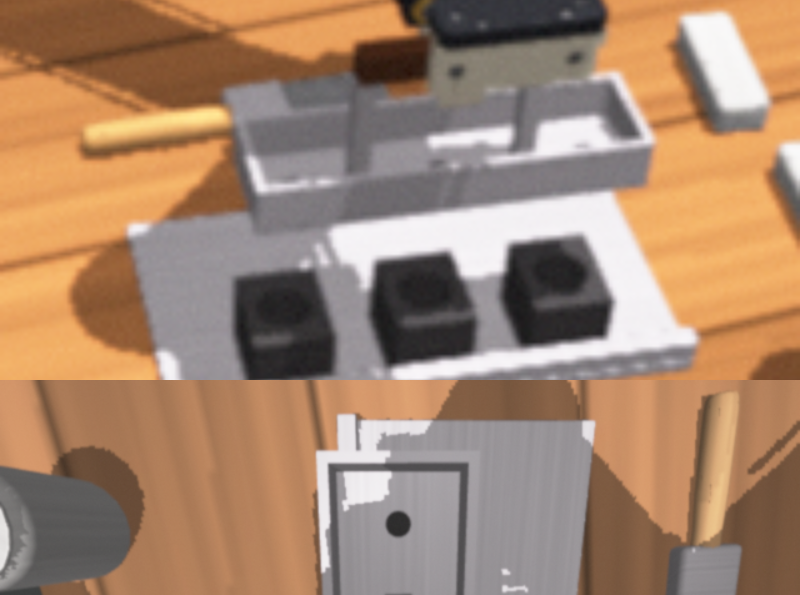

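```bash
python3 - <<'E'
from h import *
np.set_printoptions(precision=4,suppress=True)
h=here(); s=ctrl.snapshot("scene"); w=ctrl.snapshot("wrist"); z0=h[2]-.1264
a=np.radians(82.4); y=np.array([np.cos(a),np.sin(a)]); x=np.array([y[1],-y[0]])
c=np.array(h[:2])
P=[[*(c+x*i*.03+y*j*.105),z0+.03] for i,j in((1,1),(-1,1),(1,-1),(-1,-1))]
print(proj(s,P), "seen near", [422.5,210],[415.5,194],[323,224])
print("right hole", lift(w,[[318.4,114.4]],z0+.004), "expected",c-.08*y)
E
```

```text
[[422.0902 210.9946]
 [412.704  193.2376]
 [322.7899 223.004 ]
 [316.9868 204.2763]] seen near [422.5, 210] [415.5, 194] [323, 224]
right hole [[0.5414 0.1146 0.1416]] expected [0.542  0.1154]
```

{"name": "send_rows", "arguments": {"deltas": [[[0, 0, 0.01], 0], [[0, 0, 0.02], 0], [[0.001, 0.001, 0.03], 0], [[0.001, 0.001, 0.038], 0], [[0.001, 0.001, 0.044], 0]]}}

```text
clock: 24.82
tool_pos: [0.551, 0.1936, 0.2266]
orientation: [179.9, -0.1, -97.5]
force: [0.0, 0.4, -5.4]
opening: 0.0136
gripper_force: 30.0
```

{"name": "send_rows", "arguments": {"deltas": [[[0, 0, 0], 0], [[0, 0, 0], 0], [[0, 0, 0], 0], [[0, 0, 0], 0], [[0, 0, 0], 0]]}}

```text
clock: 25.23
tool_pos: [0.5517, 0.194, 0.2286]
orientation: [-180.0, 0.0, -97.5]
force: [-1.0, 0.7, -6.0]
opening: 0.0136
gripper_force: 30.0
```

```bash
python3 - <<'E'
from h import *
print(here()); steps(here(),[.5518,.194,.21,-97.6])
s=ctrl.snapshot("scene"); save(s,"f7.png",(290,170,450,290),5)
E
```

```text
[np.float64(0.5516781514052249), np.float64(0.194040301422257), np.float64(0.22859560009223223), np.float64(-97.50549021580971)]
[  0.5518   0.194    0.21   -97.6   ] -> [ 0.     -0.0002  0.0232] turn 0.0011 | mm 19 deg -0.1
```

View pics/f7.png

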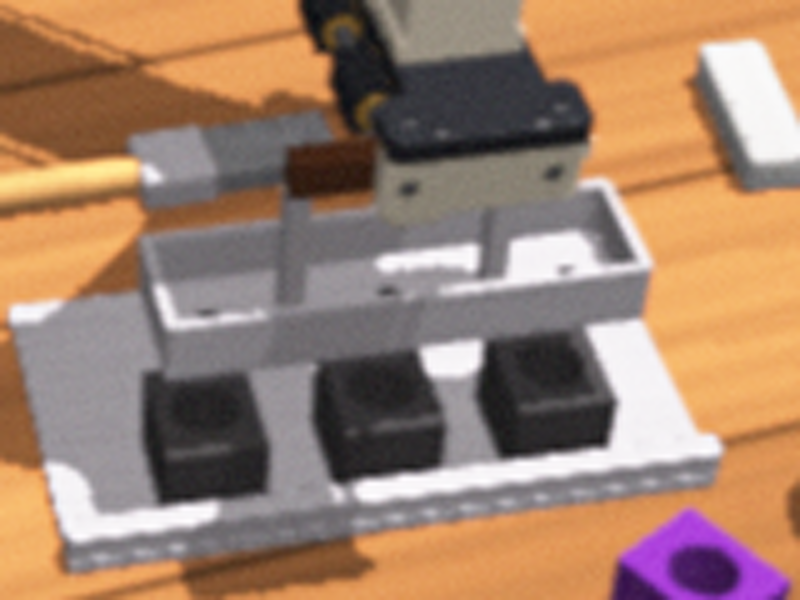

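The crop shows the trough centred along the mould row, just above it, with the mould holes at about (208,405), (385,385), (550,365). The final descent is slow.

{"name": "send_rows", "arguments": {"deltas": [[[0, 0, 0.005], 0], [[0, 0, 0.01], 0], [[0, 0, 0.015], 0], [[0, 0, 0.02], 0], [[0, 0, 0.022], 0]]}}

```text
clock: 25.7
tool_pos: [0.5511, 0.1937, 0.2095]
orientation: [179.9, -0.0, -97.5]
force: [-0.2, -1.2, -6.1]
opening: 0.0138
gripper_force: 30.0
```

{"name": "send_rows", "arguments": {"deltas": [[[0, 0, 0], 0], [[0, 0, 0], 0], [[0, 0, 0], 0], [[0, 0, 0], 0], [[0, 0, 0], 0]]}}

```text
clock: 26.12
tool_pos: [0.5516, 0.194, 0.2108]
orientation: [-180.0, 0.0, -97.5]
force: [-0.1, 0.0, -6.4]
opening: 0.0137
gripper_force: 30.0
```

{"name": "send_rows", "arguments": {"deltas": [[[0, 0, 0], 0], [[0, 0, 0], 0], [[0, 0, 0], 0], [[0, 0, 0], 0], [[0, 0, 0], 0]]}}

```text
clock: 26.53
tool_pos: [0.5515, 0.1939, 0.2106]
orientation: [-180.0, 0.0, -97.5]
force: [0.6, -0.1, -5.9]
opening: 0.0137
gripper_force: 30.0
```

```bash
python3 - <<'E'
from h import *
np.set_printoptions(precision=4,suppress=True)
h=here(); print(h); w=ctrl.snapshot("wrist"); z0=h[2]-.1264
g=cv2.cvtColor(w["color"],cv2.COLOR_RGB2GRAY)
a=np.radians(82.4); e=np.array(h[:2])-.08*np.array([np.cos(a),np.sin(a)]); u=proj(w,[[*e,z0+.004]])[0]; print(u)
r=g[int(u[1])-20:int(u[1])+20,int(u[0])-20:int(u[0])+20]; v=np.argwhere(r<70); m=v.mean(0)[::-1]+np.floor(u)-20; print(m,len(v),lift(w,m,z0+.004),e)
E
```

```text
[np.float64(0.5515074499866598), np.float64(0.19391532308782683), np.float64(0.21057883447701564), np.float64(-97.50805611214273)]
[317.5759 116.1253]
[318.1818 114.8255] 275 [[0.5405 0.114  0.0882]] [0.5409 0.1146]
```

The arm is still, the weight on the wrist is steady (about 6 N), and the measured spout position agrees with the expected one within 1 mm. I'm handing in the job.

```bash
python3 -c "
from plant import ctrl
print(ctrl.close_job())"
```

```text
the job is handed in; nothing more can be done
None
```

I handed the job in at about 26.5 s with the moulds in an even row against the lip and the tundish held level, its spouts by my measurements about 1 cm above their holes; the hand-in returned no verdict.

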